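# Fit the wing handle to the specimen lift

## Robot

A 6-joint arm with a two-finger parallel gripper is mounted at the origin on a cart in front of the work surface, level with it; the furniture and walls round the work are solid. World frame = base frame: x ahead of the robot, y to its left, z up, the work surface at z = 0. Lengths are in mm, angles in rad, forces in N, time in s.
With the tool pointing down it reaches from about 350 to 975 mm from the base axis. Payload 7.1 kg.
Tool frame: the origin (TCP) lies between the finger pads; the fingertips stand bot.tip_extent ahead of it and the grasp point (between the pads) lies 5 mm behind it (bot.tip_extent is the distance from the TCP to the fingertips, in mm); x points along the fingers, y is the direction in which the jaws open and shut, and the axes are right-handed (so a half turn about x gives the same grasp; the last joint's range is limited). The gripper opens to 88 mm and grips with 3 to 60 N. Pads are 20 mm wide; open, the fingers measure 115 mm over their backs; the gripper's body (75 mm by 178 mm) begins 61 mm behind the grasp point.
Start: joints at [1.121, 0.423, 1.63, -0, 1.089, -0.019], TCP at [260.966, 567.892, 199.975] pointing down, gripper open.
Joint ranges: [-3, 3], [-0.9, 2.11], [0.09, 2.58], [-1.31, 4.45], [0.11, 2.69], [-2.54, 2.54]. Speed limits (rad/s): [2.39, 2.39, 3.01, 3.14, 3.14, 3.14].

## Interface

Orientations are given as a 3x3 rotation matrix whose columns are the frame's x, y, z axes.
In Python, from station import bot gives the robot as it stands.
- The arm moves only by the tool step_arm, never from a script. Its argument "series" is a list of rows, each a list of 3 entries, a list of its own where there are three numbers: the finger opening in mm, from 0 to 87.8, then the shift along the world's x, y, z in mm, then the turn about the world's z in rad. In form: [[hand, [x, y, z], roll], ...]. A call has 1 to 10 rows; each row is the pose to reach, as a shift and turn from the pose commanded when the call began; what a row does not reach only later rows make up. A row lasts 1/10 s, in which the tool goes at most 50 mm and 8.59 degrees, less where a joint would pass 70% of its speed; a pose out of reach is approached as far as the arm can. A call with a gripper value outside its range is refused whole. The fingers move at their own pace and stop on an object; the grip force is fixed at half the most. Time passes only in rows, so rows that repeat a pose let the fingers close. It gives the time, the measured TCP pose, the force and the opening at its end, in the units of the state.
- bot.sense(): the state, without advancing time (a new reading comes with each control period).
- bot.read_camera(name): name is "scene" or "top" or "wrist"; returns a dict with "color" (420x560x3 uint8, red, green, blue), "depth" (420x560 float32, mm along the optical axis (not along the pixel's ray), 0 where there is no reading), "fx", "fy", "cx", "cy" (pixels), "k1" (the pictures are not rectified: a ray, as slopes to the right and down, at radius r is drawn at 1 + k1 r^2 times it, then the intrinsics apply), "pose" (4x4, takes a point from camera to world coordinates). Camera axes: x right, y down, z forward; pixel columns grow to the right and rows downward; lengths in mm; the calibration is good to about 2 mm. A picture is of the moment at which its call begins.
- bot.finish_job(): hands the job in, once; it reports no verdict.
The state is a dict: "time": time; "joints": joint angles; "qd": joint speeds; "joint_efforts": joint torques, N m; "tool_pos": TCP position; "eef_rot": TCP orientation; "contact_force": force on the tool from outside, world axes, zero at the start; "moment": the same for the moment, N m; "finger_gap": opening from 0.0 (shut) to 1.0 (fully open).
Only numpy, scipy, OpenCV 4.12 (cv2) and the standard library are available. Lean on these libraries where they do the work, as an engineer would, in place of code of your own. Each camera call takes 0.05 s, during which the arm holds its last target.

## Task

The specimen lift on the bench is missing its handle. Pick the wing handle with the square hub and square bore, fit it over the lift's square spindle so that it sits fully home on the round seat, and let go. Leave the round-bored handle and the timer where they are.

Things in the scene. Friction and masses are not known exactly. Their poses are not given: they have to be found in the camera images.
- spindle_seat (a point): Centre of the specimen lift's round dark steel seat, 46 mm wide, 40 mm above the bench. On it stands a rigid upright spindle, 30 mm high: 20 mm square for 12 mm, then tapering to 8 mm square. x, y: square to its flats, z up. Fixed grey base 180 x 90 x 32 mm, from x = -40 to +140 mm; at x = 105 mm a 50 mm wide table with a fixed resin mount, top 28 mm above the seat.
- square_handle_center (a point): Centre, half-way up, of the loose handle that fits. Steel hub 40 x 40 mm, 34 mm high, square bore 24 mm right through, upright (z). Two wings, 18 mm thick, reach 54 mm along x and -x at mid-height; the hub faces at y and -y are free to grip. x, y: square to bore and hub. Lies flat on the bench; about 0.18 kg. Fits in any quarter turn, with room for the wings.
- round_handle_center (a point): Centre (half-way up) of another loose wing handle of the same size, metal and black grips, but with a round hub 40 mm across and a round bore of 22 mm: it does not fit. Leave it where it lies. Its wings lie along its x axis. The two handles may lie in each other's place.
- timer: White bench timer, 60 x 70 x 23 mm, standing loose on the bench; origin at the centre of its underside, z up. Leave it where it stands.
Not all that is in view belongs to the job. Leave any purple look-alike of the part that bears square_handle_center alone.

How it is judged:
By the outcome, as a careful person would: the job done as asked, in the order asked, and still so for the second after the job is handed in, with the robot touching nothing.
It also fails if it takes over 38 s, if anything falls off the work surface, if the arm or the gripper's body presses on something with over 40 N, if the wrist force passes 120 N, or if a joint passes its speed limit or range.

## Working session

There is one attempt and no reset: what is moved stays moved. The work goes in short steps, Python scripts to look and compute and a tool call to move; the robot and the scene stay as the last step left them, time stands still between calls to the robot, and variables do not carry over. Pictures are saved under pics/ and viewed, and the job is handed in when it is done.

Besides the shell and the picture viewer there is one more tool, called after "Call:" by a JSON object that holds its "name" and its "arguments". step_arm: Moves the arm, as the interface text tells. Its arguments: {"type":"object","properties":{"series":{"type":"array","items":{"type":"array"}}},"required":["series"]}

```bash
mkdir -p pics; ls; python3 - <<'E'
from station import bot
import cv2,pickle
d={}
for n in ["scene","top","wrist"]:
    c=bot.read_camera(n); d[n]=c
    cv2.imwrite(f"pics/{n}0.png",cv2.cvtColor(c["color"],cv2.COLOR_RGB2BGR))
    print(n,c["fx"],c["cx"],c["cy"],c["k1"],c["pose"].round(3).tolist())
pickle.dump(d,open("c0.pkl","wb"))
print(bot.sense(),bot.tip_extent)
E
```

```text
pics
scene 529.8439906298692 270.9853358067395 208.42766273419738 -0.06896962752511494 [[-0.878, -0.196, 0.437, 131.996], [-0.478, 0.399, -0.783, 558.846], [-0.021, -0.896, -0.444, 471.878], [0.0, 0.0, 0.0, 1.0]]
top 415.79849809256837 275.61507736140106 210.46616216275024 -0.127382632469547 [[0.028, -0.986, 0.162, 400.498], [-0.999, -0.033, -0.027, -172.592], [0.032, -0.162, -0.986, 933.491], [0.0, 0.0, 0.0, 1.0]]
wrist 304.08622853212756 277.33889735247243 206.4638092598015 -0.06977971690633639 [[0.418, 0.875, 0.246, 192.814], [0.908, -0.402, -0.115, 598.343], [-0.002, 0.271, -0.963, 383.994], [0.0, 0.0, 0.0, 1.0]]
{'time': 0.15, 'joints': array([ 1.12098725e+00,  4.23644770e-01,  1.63047255e+00, -1.04335900e-06,
        1.08859855e+00, -1.90157570e-02]), 'qd': array([ 0.0004076 , -0.00212261, -0.00483495, -0.00039132, -0.00011697,
       -0.00036498]), 'joint_efforts': array([-1.42757726e-04, -5.44988394e+01, -2.73918557e+01,  6.43777242e-02,
        2.04834907e-02, -4.86115971e-05]), 'tool_pos': array([260.79124975, 567.51080295, 199.4095703 ]), 'eef_rot': array([[-4.87533003e-04,  4.17591058e-01,  9.08634949e-01],
       [-1.01188826e-03,  9.08634386e-01, -4.17591342e-01],
       [-9.99999369e-01, -1.12302660e-03, -2.04337593e-05]]), 'contact_force': array([ 0.3593864 ,  0.41970649, -0.46082691]), 'moment': array([ 0.03574088, -0.00713325,  0.00100985]), 'finger_gap': 0.998399366521718} 14.0
```

View pics/scene0.png

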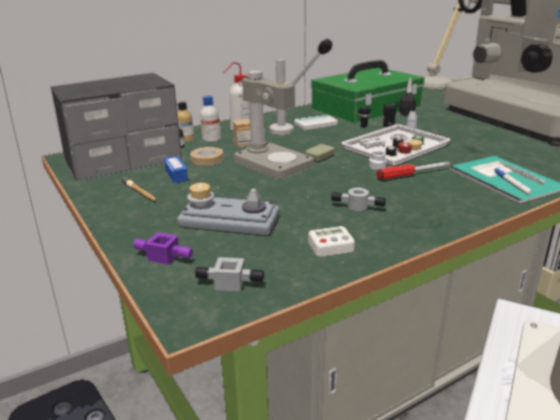

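View pics/top0.png

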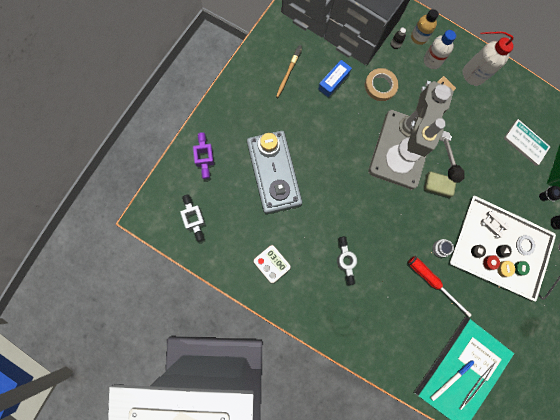

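View pics/wrist0.png

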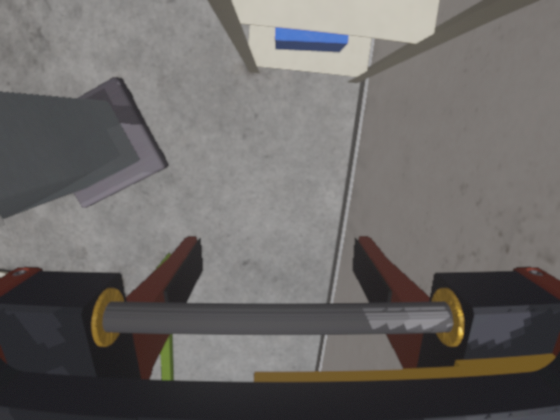

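```bash
cat > h.py <<'E'
import numpy as np,cv2
def ray(c,u,v):
    K=np.array([[c["fx"],0,c["cx"]],[0,c["fy"],c["cy"]],[0,0,1]])
    p=cv2.undistortPoints(np.array([[[u,v]]],float),K,np.array([c["k1"],0,0,0,0.]))[0,0]
    return np.array([p[0],p[1],1.])
def onz(c,u,v,z):
    T=c["pose"]; d=T[:3,:3]@ray(c,u,v); o=T[:3,3]
    return (o+d*(z-o[2])/d[2]).round(1)
def proj(c,P):
    T=np.linalg.inv(c["pose"]); K=np.array([[c["fx"],0,c["cx"]],[0,c["fy"],c["cy"]],[0,0,1]])
    p,_=cv2.projectPoints(np.atleast_2d(np.asarray(P,float)),cv2.Rodrigues(T[:3,:3])[0],T[:3,3],K,np.array([c["k1"],0,0,0,0.]))
    return p[:,0]
def crop(c,x0,y0,w,h,s,f):
    im=cv2.cvtColor(c["color"],cv2.COLOR_RGB2BGR)[y0:y0+h,x0:x0+w]
    im=cv2.resize(im,None,fx=s,fy=s,interpolation=cv2.INTER_CUBIC)
    for i in range(0,w,10): cv2.putText(im,str(x0+i),(i*s,8),0,.3,(0,255,255),1); cv2.line(im,(i*s,10),(i*s,14),(0,255,255),1)
    for i in range(0,h,10): cv2.putText(im,str(y0+i),(0,i*s+4),0,.3,(0,255,255),1)
    cv2.imwrite(f,im)
E
python3 - <<'E'
import pickle; from h import *
d=pickle.load(open("c0.pkl","rb")); t=d["top"]
crop(t,165,180,60,70,8,"pics/sq.png")
crop(t,240,125,66,90,6,"pics/lift.png")
crop(t,320,230,60,60,6,"pics/rd.png")
im=[cv2.imread(f"pics/{n}.png") for n in("sq","lift","rd")]
print(onz(t,192,217,17),onz(t,280,188,40),onz(t,204,155,17))
E
```

```text
[530.5 -11.6  17. ] [ 598.1 -205.    40. ] [674.4 -30.   17. ]
```

View pics/sq.png

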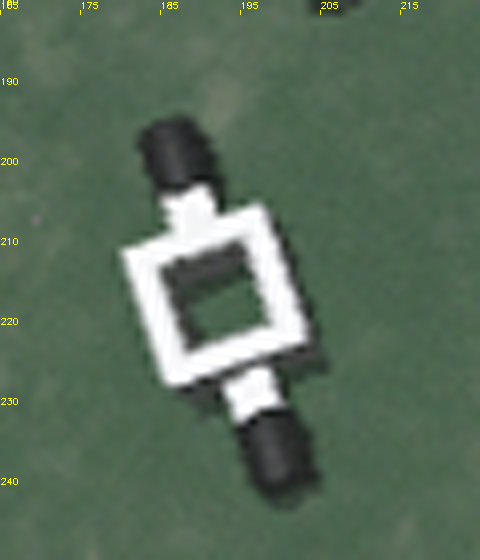

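View pics/lift.png

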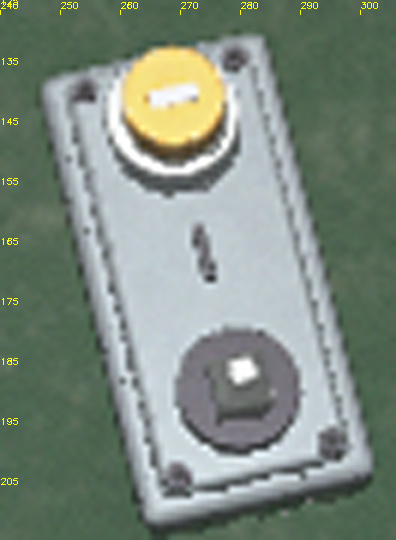

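View pics/rd.png

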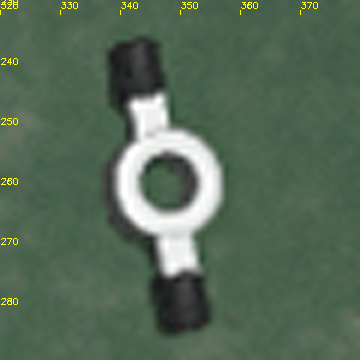

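```bash
python3 - <<'E'
import pickle; from h import *
d=pickle.load(open("c0.pkl","rb")); t=d["top"]
f=lambda x,y,s,x0,y0,z: onz(t,(x+.5)/s-.5+x0,(y+.5)/s-.5+y0,z)
q=np.array([f(x,y,8,165,180,34) for x,y in[(265,203),(122,252),(168,388),(310,338)]])
print(q, q.mean(0)); 
for i in range(4):
    e=q[(i+1)%4]-q[i]; print(np.linalg.norm(e), np.degrees(np.arctan2(e[1],e[0])))
a=f(178,155,8,165,180,25);b=f(282,465,8,165,180,25); print("wings",a,b,(a+b)/2,np.degrees(np.arctan2(*(a-b)[1::-1])))
print("seat",f(238,390,6,240,125,40),"tip",f(242,370,6,240,125,70),"mount",f(173,95,6,240,125,68))
for p in[((45,85),(150,525)),((262,40),(370,470)),((75,98),(165,490))]:
    a=f(*p[0],6,240,125,32);b=f(*p[1],6,240,125,32);print("edge",np.linalg.norm(a-b),np.degrees(np.arctan2(*(a-b)[1::-1])))
# depth check
T=t["pose"]
s=d["scene"]; crop(s,170,180,120,120,6,"pics/sc.png")
for c,pts in ((t,[(280,187),(285,200),(270,190),(283,208-30),(199,212)]),):
    for u,v in pts:
        z=c["depth"][v,u]; print((u,v),(T[:3,:3]@(ray(c,u,v)*z)+T[:3,3]).round(1))
E
```

```text
[[555.2 -25.5  34. ]
 [540.3  13.   34. ]
 [503.3  -2.   34. ]
 [518.3 -40.   34. ]] [529.275 -13.625  34.   ]
41.28268402126977 111.1570846525486
39.924929555354204 -157.93210043758975
40.85339643163097 -68.45902408146164
39.64668964743471 21.452540198940536
wings [569.5   1.   25. ] [484.2 -32.9  25. ] [526.85 -15.95  25.  ] 21.67390543329656
seat [ 594.4 -203.4   40. ] tip [ 595.2 -203.6   70. ] mount [ 697.  -175.9   68. ]
edge 172.91226098805137 15.153401727342999
edge 170.54691436669273 14.916268724925345
edge 153.96895791035283 14.595825286139592
(280, 187) [ 593.5 -203.8   70.6]
(285, 200) [ 573.6 -217.1   29.4]
(270, 190) [ 593.2 -183.1   37.9]
(283, 178) [ 623.  -211.4   31.5]
(199, 212) [539.8 -29.2  33.2]
```

View pics/sc.png

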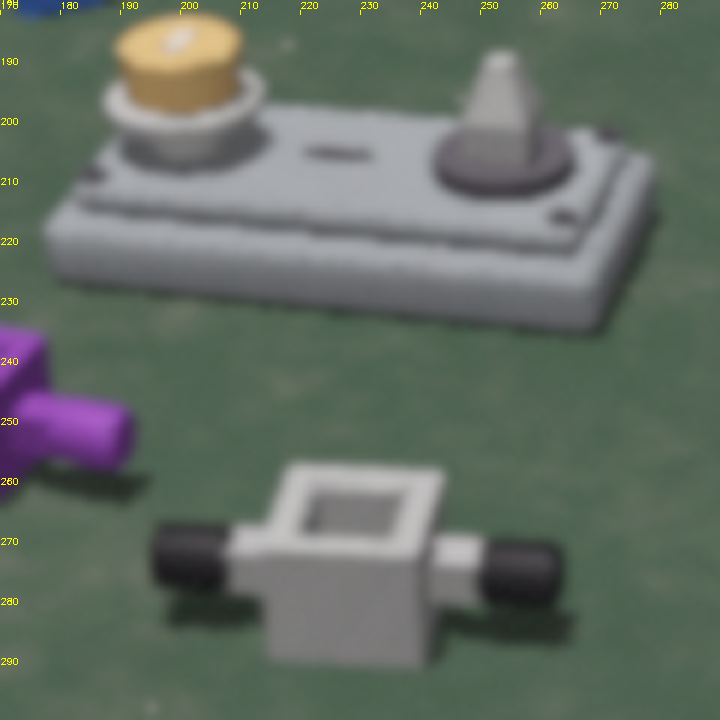

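Call:
{"name": "step_arm", "arguments": {"series": [[87,[268,-581,-60],0.81],[87,[268,-581,-60],0.81],[87,[268,-581,-60],0.81],[87,[268,-581,-60],0.81],[87,[268,-581,-60],0.81],[87,[268,-581,-60],0.81],[87,[268,-581,-60],0.81],[87,[268,-581,-60],0.81],[87,[268,-581,-60],0.81],[87,[268,-581,-60],0.81]]}}

```text
time: 1.15
tool_pos: [466.0, 122.8, 154.1]
eef_rot: [[0.0, -0.37, 0.929], [0.0, 0.929, 0.37], [-1.0, -0.0, 0.0]]
contact_force: [0.2, 1.1, 0.7]
finger_gap: 0.99
```

Call:
{"name": "step_arm", "arguments": {"series": [[87,[63,-136,-14],0],[87,[63,-136,-14],0],[87,[63,-136,-14],0],[87,[63,-136,-14],0],[87,[63,-136,-14],0],[87,[63,-136,-14],0]]}}

```text
time: 1.75
tool_pos: [527.8, -10.6, 140.0]
eef_rot: [[-0.001, -0.37, 0.929], [0.0, 0.929, 0.37], [-1.0, 0.001, -0.001]]
contact_force: [-1.2, 0.6, 0.0]
finger_gap: 0.993
```

```bash
python3 - <<'E'
from station import bot
from h import *
import pickle
c=bot.read_camera("wrist");t=bot.read_camera("top"); pickle.dump((c,t),open("c1.pkl","wb"))
cv2.imwrite("pics/w1.png",cv2.cvtColor(c["color"],cv2.COLOR_RGB2BGR))
s=bot.sense();print(s["tool_pos"],s["joints"],s["eef_rot"][:,1])
print(proj(c,[[529.3,-13.6,34],[594.7,-203.5,70]]),c["pose"][:3,3])
E
```

```text
[527.98355388 -10.00811315 140.24826052] [-4.15777666e-02  3.64295581e-01  1.88891231e+00  1.80583563e-04
  8.88734720e-01 -1.99339906e+00] [-3.71766374e-01  9.28326284e-01  2.71346437e-04]
[[274.06046518 200.06511215]
 [ 51.44070328 200.14542931]] [458.47541516 -38.50728754 324.75687153]
```

View pics/w1.png

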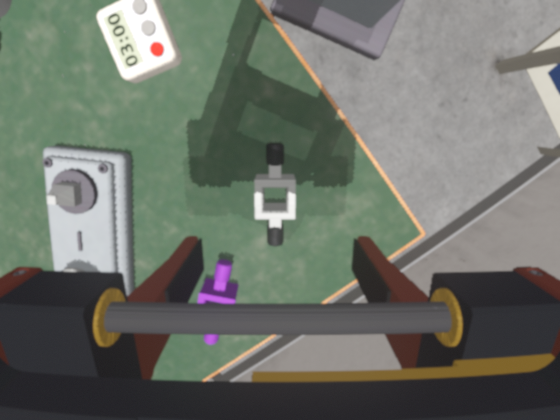

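The wrist view agrees: grey square hub at about (275,198), predicted (274,200); spindle tip at about (52,199), predicted (51,200). I'll check in a crop before descending.

```bash
python3 - <<'E'
import pickle; from h import *
c,t=pickle.load(open("c1.pkl","rb"))
a=cv2.cvtColor(c["color"],cv2.COLOR_RGB2BGR)
crop(c,240,150,70,90,6,"pics/a.png");crop(c,25,145,60,90,6,"pics/b.png")
cv2.imwrite("pics/ab.png",np.hstack([cv2.imread("pics/a.png"),cv2.imread("pics/b.png")]))
E
```

```text
(no output)
```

View pics/ab.png

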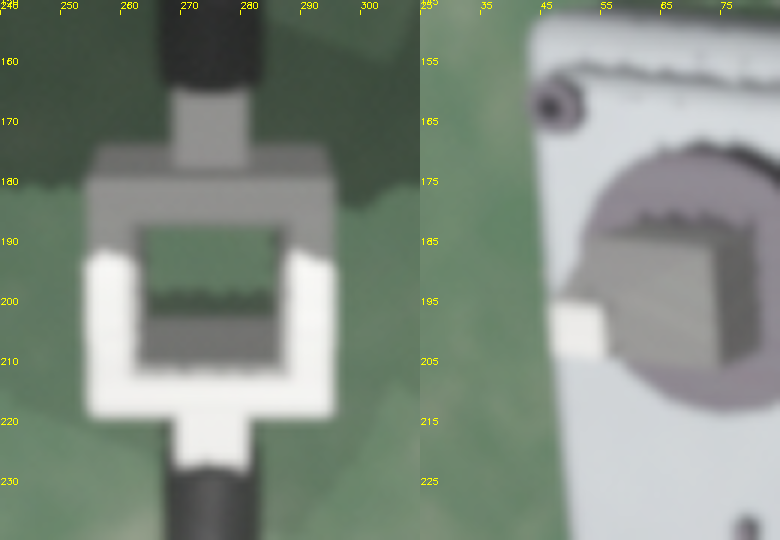

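Call:
{"name": "step_arm", "arguments": {"series": [[87,[1.3,-3.6,-40],0],[87,[1.3,-3.6,-80],0],[87,[1.3,-3.6,-80],0],[87,[1.3,-3.6,-80],0],[87,[1.3,-3.6,-80],0]]}}

```text
time: 2.35
tool_pos: [531.1, -14.3, 62.0]
eef_rot: [[0.003, -0.371, 0.929], [-0.0, 0.929, 0.371], [-1.0, -0.001, 0.002]]
contact_force: [0.5, -0.1, -0.0]
finger_gap: 0.993
```

```bash
python3 - <<'E'
from station import bot
for i in range(3): s=bot.sense();print(s["tool_pos"],s["eef_rot"][:,1])
E
```

```text
[531.06681468 -14.30469555  61.99722259] [-0.37113754  0.92857732 -0.00104357]
[531.06681468 -14.30469555  61.99722259] [-0.37113754  0.92857732 -0.00104357]
[531.06681468 -14.30469555  61.99722259] [-0.37113754  0.92857732 -0.00104357]
```

Call:
{"name": "step_arm", "arguments": {"series": [[87,[-1,0.5,-25],0],[87,[-1,0.5,-42],0],[87,[-1,0.5,-42],0],[87,[-1,0.5,-42],0],[87,[-1,0.5,-42],0]]}}

```text
time: 2.85
tool_pos: [530.1, -14.3, 19.9]
eef_rot: [[0.003, -0.37, 0.929], [-0.0, 0.929, 0.37], [-1.0, -0.001, 0.002]]
contact_force: [-0.1, 0.2, 0.3]
finger_gap: 0.989
```

Call:
{"name": "step_arm", "arguments": {"series": [[30,[0,0,0],0],[30,[0,0,0],0],[30,[0,0,0],0],[30,[0,0,0],0],[30,[0,0,0],0],[30,[0,0,0],0],[30,[0,0,0],0],[30,[0,0,0],0]]}}

```text
time: 3.65
tool_pos: [528.8, -14.3, 18.1]
eef_rot: [[-0.0, -0.37, 0.929], [-0.0, 0.929, 0.37], [-1.0, 0.0, -0.0]]
contact_force: [-0.2, -0.3, 0.1]
finger_gap: 0.342
```

```bash
python3 - <<'E'
from station import bot
from h import *
s=bot.sense();print(s["tool_pos"],s["finger_gap"],s["contact_force"])
for n in("wrist","scene"):
    c=bot.read_camera(n); cv2.imwrite(f"pics/{n}2.png",cv2.cvtColor(c["color"],cv2.COLOR_RGB2BGR))
crop(c,150,180,130,120,6,"pics/s2.png")
E
```

```text
[528.8023437  -14.31235284  18.14222828] 0.3420362896500297 [-0.2012201  -0.27257229  0.05856692]
```

View pics/wrist2.png

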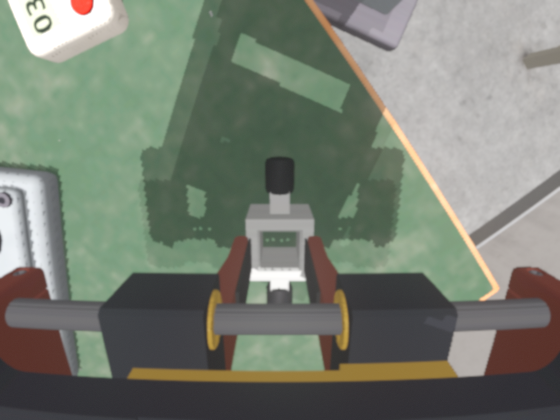

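View pics/s2.png

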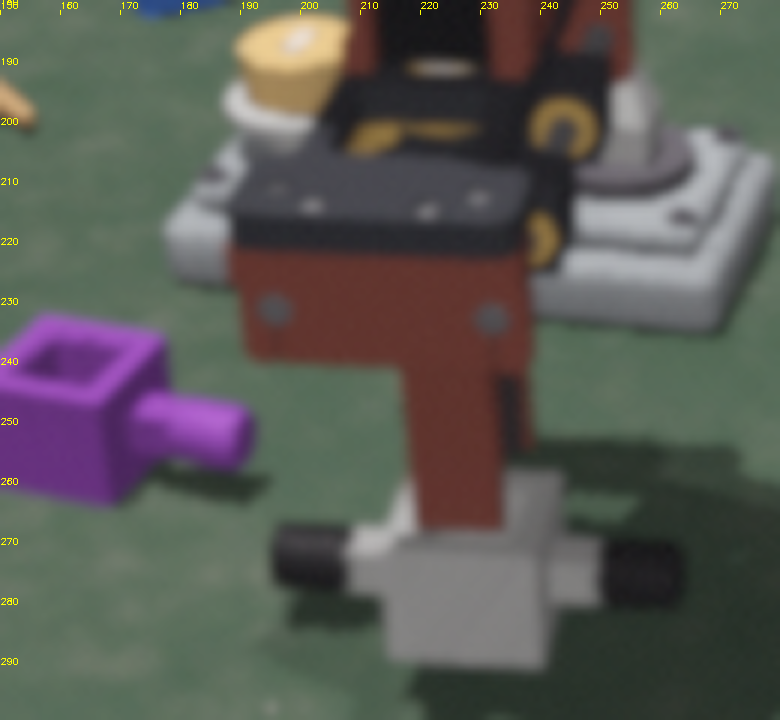

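```bash
python3 - <<'E'
from station import bot
from h import *
s=bot.sense();p=s["tool_pos"];R=s["eef_rot"]
print(s["tool_pos"],s["finger_gap"])
for n in("wrist","scene"):
    c=bot.read_camera(n)
    pts=[p+R@np.array([14,y,0]) for y in(-20,-15,15,20)]+[p+np.array([0,0,16])]
    print(n,proj(c,pts).round(1).tolist())
    T=c["pose"]
    for u,v in ([(225,266),(226,258),(225,272),(225,285),(210,265),(240,262),(240,272),(200,230)] if n=="scene" else [(243,243),(239,260),(312,243),(316,260),(252,220),(280,272),(308,225)]):
        z=c["depth"][v,u]; print((u,v),z,(T[:3,:3]@(ray(c,u,v)*z)+T[:3,3]).round(1))
crop(c,200,240,60,60,10,"pics/s3.png")
w=bot.read_camera("wrist");crop(w,220,190,120,100,6,"pics/w3.png")
E
```

```text
[528.8216836  -14.35950635  18.16044255] 0.33944872643383794
wrist [[248.8, 232.7], [256.0, 232.7], [299.1, 232.7], [306.3, 232.7], [277.6, 250.3]]
(243, 243) 161.99101 [524.3 -36.1  52.2]
(239, 260) 143.14441 [524.6 -35.7  71.9]
(312, 243) 162.60556 [510.9  -1.7  51.7]
(316, 260) 142.89792 [511.1  -2.   72.2]
(252, 220) 178.77296 [516.9 -35.3  32.9]
(280, 272) 187.23405 [542.   -7.5  33.6]
(308, 225) 178.2689 [507.2  -3.7  34.2]
scene [[232.1, 273.3], [231.6, 275.1], [228.0, 285.8], [227.3, 287.7], [228.7, 264.1]]
(225, 266) 788.84155 [519.9   8.5  46.4]
(226, 258) 784.5505 [518.8   6.1  59.3]
(225, 272) 799.8009 [523.5   4.5  32.3]
(225, 285) 808.8491 [524.    6.2   9.5]
(210, 265) 878.75616 [ 5.863e+02 -4.290e+01 -1.000e-01]
(240, 262) 823.2383 [517.5 -29.1  32.9]
(240, 272) 802.4982 [504.8  -8.3  30.4]
(200, 230) 701.997 [515.6  65.9 136.7]
```

View pics/s3.png

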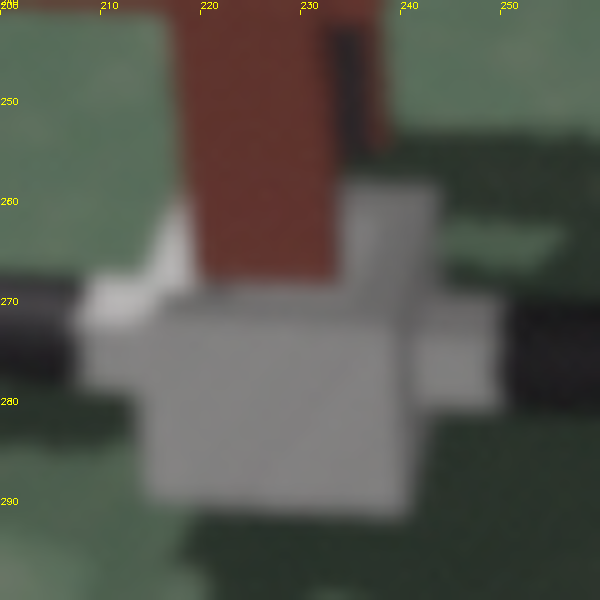

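View pics/w3.png

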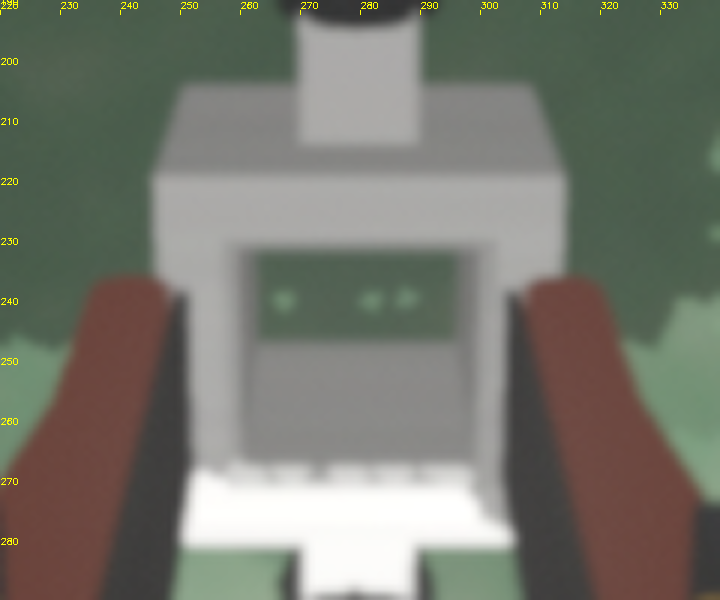

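```bash
python3 - <<'E'
from station import bot
from h import *
import pickle
s=bot.sense(); print(bot.tip_extent,s["time"],s["tool_pos"],s["joints"],s["finger_gap"])
c=bot.read_camera("wrist"); print(c["pose"][:3,3])
# fingertip in tool frame now
p=s["tool_pos"];R=s["eef_rot"];T=c["pose"]
for u,v in [(238,238),(243,238),(310,238),(315,238),(243,245),(250,240),(307,240)]:
    z=c["depth"][v,u]; P=T[:3,:3]@(ray(c,u,v)*z)+T[:3,3]; print((u,v),P.round(1),(R.T@(P-p)).round(1))
# finger when open, earlier (c1)
c,t=pickle.load(open("c1.pkl","rb")); T=c["pose"]; p=np.array([528,-10,140.2])
for u,v in [(196,240),(199,240),(359,240),(356,240)]:
    z=c["depth"][v,u]; P=T[:3,:3]@(ray(c,u,v)*z)+T[:3,3]; print((u,v),P.round(1),(R.T@(P-p)).round(1))
E
```

```text
14.0 3.9 [528.8616815  -14.32824442  18.20535484] [-4.95816363e-02  5.69050528e-01  1.93693362e+00  2.27565570e-06
  6.35605098e-01 -1.99956010e+00] 0.3401295709865609
[459.30331975 -42.18804865 202.9046705 ]
(238, 238) [526.  -39.4  44.2] [-26.  -22.2 -12. ]
(243, 238) [524.9 -36.7  44.2] [-26.  -19.4 -11.9]
(310, 238) [511.   -1.9  44.3] [-26.1  18.1 -12. ]
(315, 238) [510.1   0.7  44.1] [-25.9  20.9 -11.9]
(243, 245) [524.6 -35.7  54. ] [-35.8 -18.3 -11.9]
(250, 240) [525.  -32.6  43.1] [-24.9 -15.6 -10.3]
(307, 240) [512.7  -3.1  44.4] [-26.2  16.4 -10.8]
(196, 240) [533.8 -56.9 168.4] [-28.2 -45.8 -12. ]
(199, 240) [534.2 -55.6 166.3] [-26.1 -44.7 -11.1]
(359, 240) [500.2  26.7 169.1] [-28.9  44.4 -12.2]
(356, 240) [501.9  26.8 165.2] [-25.   43.8 -10.6]
```

The fingers closed to 30 mm without touching the 40 mm hub. Both cameras' depth puts the fingertips at z≈43, about 39 mm higher than the reported TCP and tip extent imply. Nothing was disturbed. I'll reopen and descend by what the cameras show, watching the force.

Call:
{"name": "step_arm", "arguments": {"series": [[80,[0,0,0],0],[80,[0,0,0],0],[80,[0,0,0],0],[80,[0,0,0],0],[80,[0,0,0],0],[80,[0,0,0],0]]}}

```text
time: 4.55
tool_pos: [528.9, -14.3, 18.2]
eef_rot: [[-0.0, -0.37, 0.929], [-0.0, 0.929, 0.37], [-1.0, -0.0, -0.0]]
contact_force: [-0.2, 0.4, 0.4]
finger_gap: 0.848
```

Call:
{"name": "step_arm", "arguments": {"series": [[80,[0.5,0.5,-5],0],[80,[0.5,0.5,-10],0],[80,[0.5,0.5,-15],0],[80,[0.5,0.5,-20],0],[80,[0.5,0.5,-20],0]]}}

```text
time: 5.05
tool_pos: [528.7, -13.8, -2.7]
eef_rot: [[-0.002, -0.37, 0.929], [0.0, 0.929, 0.37], [-1.0, 0.001, -0.001]]
contact_force: [-0.3, 0.2, 0.5]
finger_gap: 0.914
```

```bash
python3 - <<'E'
from station import bot
from h import *
c=bot.read_camera("scene"); crop(c,150,180,130,120,6,"pics/s4.png")
w=bot.read_camera("wrist"); s=bot.sense();print(s["tool_pos"],s["contact_force"],s["finger_gap"])
T=w["pose"];p=s["tool_pos"];R=s["eef_rot"]
for u in range(195,215,3):
    z=w["depth"][240,u]; P=T[:3,:3]@(ray(w,u,240)*z)+T[:3,3]; print(u,P.round(1),(R.T@(P-p)).round(1))
E
```

```text
[529.18996265 -13.82655415  -2.05901541] [-0.31817074 -0.36071551  0.20995428] 0.9098822243427539
195 [534.7 -60.6  26.9] [-29.  -45.5 -12.2]
198 [534.4 -59.1  26.3] [-28.3 -44.  -12. ]
201 [533.6 -57.5  26.6] [-28.6 -42.2 -12.1]
204 [534.7 -56.3  22.9] [-25.  -41.5 -10.6]
207 [534.5 -54.8  22. ] [-24.  -40.  -10.2]
210 [ 5.441e+02 -5.480e+01 -2.000e-01] [ -1.9 -43.6  -1.3]
213 [543.6 -53.   -0.6] [ -1.5 -41.7  -1.1]
```

View pics/s4.png

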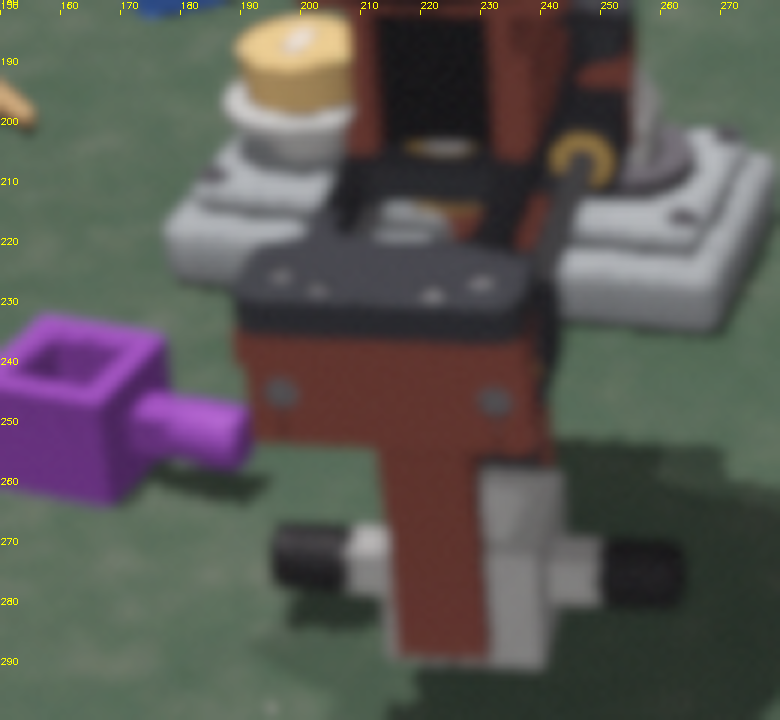

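Call:
{"name": "step_arm", "arguments": {"series": [[80,[0,0,-5],0],[80,[0,0,-10],0],[80,[0,0,-15],0],[80,[0,0,-16],0],[80,[0,0,-16],0]]}}

```text
time: 5.65
tool_pos: [529.1, -13.8, -18.1]
eef_rot: [[-0.001, -0.37, 0.929], [0.0, 0.929, 0.37], [-1.0, 0.0, -0.001]]
contact_force: [-1.0, 0.3, -0.4]
finger_gap: 0.912
```

Call:
{"name": "step_arm", "arguments": {"series": [[20,[0,0,0],0],[20,[0,0,0],0],[20,[0,0,0],0],[20,[0,0,0],0],[20,[0,0,0],0],[20,[0,0,0],0],[20,[0,0,0],0],[20,[0,0,0],0]]}}

```text
time: 6.45
tool_pos: [529.3, -13.8, -17.7]
eef_rot: [[-0.0, -0.37, 0.929], [0.0, 0.929, 0.37], [-1.0, 0.0, -0.0]]
contact_force: [-0.8, 0.5, 1.6]
finger_gap: 0.452
```

Call:
{"name": "step_arm", "arguments": {"series": [[20,[0,0,15],0],[20,[0,0,40],0],[20,[0,0,80],0],[20,[0,0,100],0],[20,[0,0,100],0],[20,[0,0,100],0]]}}

```text
time: 7.05
tool_pos: [529.3, -13.9, 82.6]
eef_rot: [[0.001, -0.37, 0.929], [-0.0, 0.929, 0.37], [-1.0, -0.0, 0.001]]
contact_force: [0.1, -0.3, -1.7]
finger_gap: 0.457
```

Call:
{"name": "step_arm", "arguments": {"series": [[20,[15,-44,0],-0.114],[20,[30,-88,0],-0.114],[20,[45,-132,0],-0.114],[20,[60,-176,0],-0.114],[20,[65,-190,0],-0.114],[20,[65,-190,0],-0.114],[20,[65,-190,0],-0.114],[20,[65,-190,0],-0.114]]}}

```text
time: 7.85
tool_pos: [593.2, -202.2, 81.3]
eef_rot: [[-0.002, -0.263, 0.965], [0.001, 0.965, 0.263], [-1.0, 0.002, -0.002]]
contact_force: [0.2, 0.2, -2.1]
finger_gap: 0.458
```

```bash
python3 - <<'E'
from station import bot
from h import *
import pickle
d={n:bot.read_camera(n) for n in("wrist","scene","top")}; s=bot.sense();pickle.dump((d,s),open("c5.pkl","wb"))
print(s["tool_pos"],s["contact_force"],s["finger_gap"],s["joints"],s["eef_rot"][:,1])
cv2.imwrite("pics/w5.png",cv2.cvtColor(d["wrist"]["color"],cv2.COLOR_RGB2BGR))
crop(d["scene"],180,120,120,110,6,"pics/s5.png")
E
```

```text
[ 594.05004579 -202.49847352   82.11680954] [ 0.29460036  0.37758558 -0.75870968] 0.45409197416076563 [-3.47532097e-01  5.74011693e-01  1.69409191e+00  1.11185756e-04
  8.74117526e-01 -2.18510966e+00] [-2.63558939e-01  9.64643198e-01  4.31905202e-04]
```

View pics/w5.png

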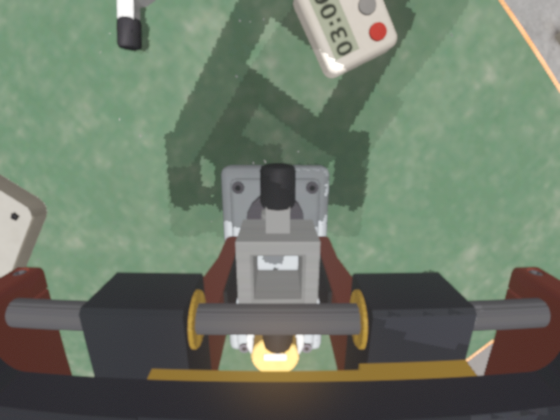

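View pics/s5.png

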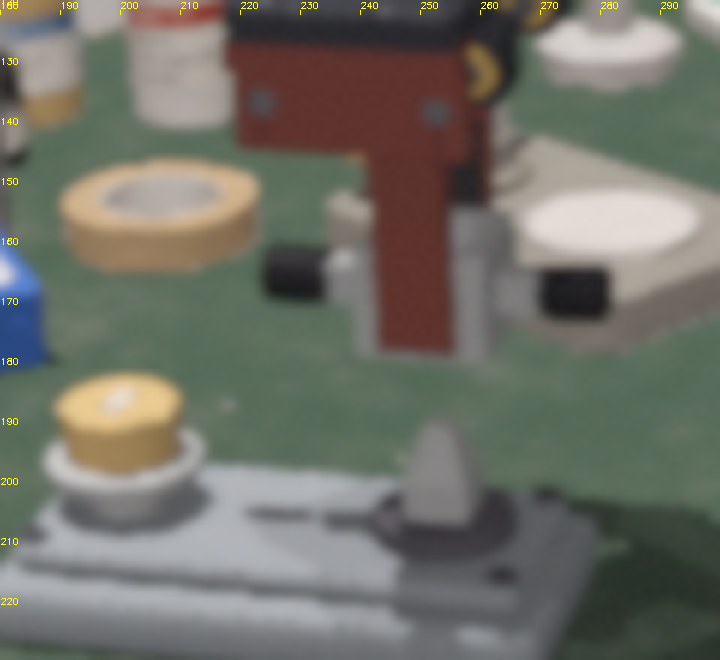

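```bash
python3 - <<'E'
from h import *
import pickle
d,s=pickle.load(open("c5.pkl","rb"))
crop(d["wrist"],220,160,120,100,6,"pics/w6.png")
w=cv2.imread("pics/w6.png")
crop(d["wrist"],225,205,110,110,7,"pics/w7.png")
E
```

```text
(no output)
```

View pics/w7.png

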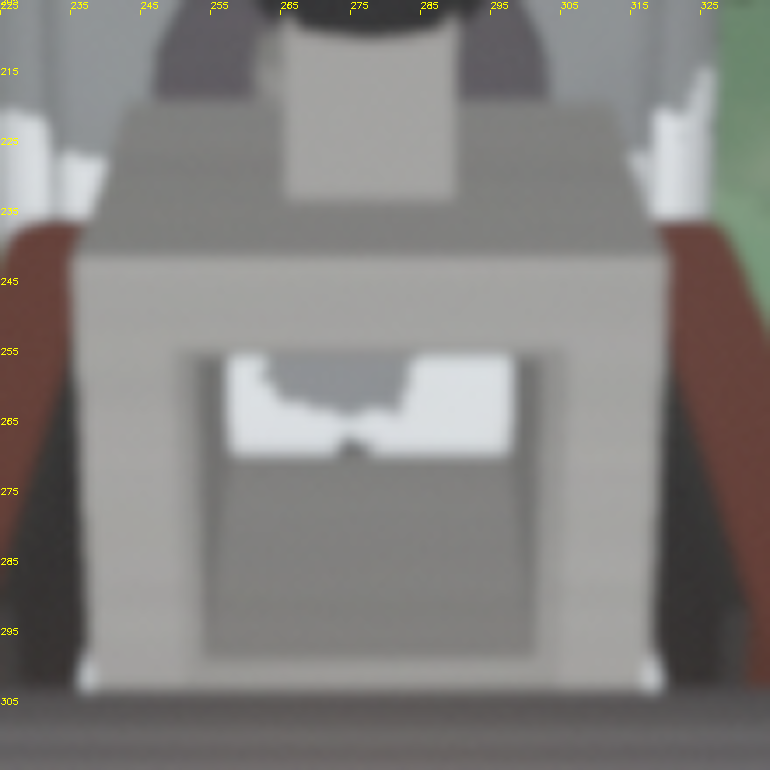

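```bash
python3 - <<'E'
from h import *
import pickle
d,s=pickle.load(open("c5.pkl","rb")); c=d["wrist"]
f=lambda x,y,z: onz(c,(x+.5)/7-.5+225,(y+.5)/7-.5+205,z)
R=s["eef_rot"]; ex=R[:,2]; ey=R[:,1]
for H in (132.3,133.8,135.3):
    a=f(72,255,H);b=f(668,255,H); print(H,np.linalg.norm(a-b),(a+b)/2+20*ex,np.degrees(np.arctan2(*(b-a)[1::-1])))
    a=f(228,455,H-34);b=f(513,455,H-34); print(" bore back",np.linalg.norm(a-b),(a+b)/2-12*ex)
T=c["pose"]
for u,v in[(240,248),(275,248),(310,248),(275,300)]:
    z=c["depth"][v,u]; print((T[:3,:3]@(ray(c,u,v)*z)+T[:3,3]).round(1))
print(np.degrees(np.arctan2(ex[1],ex[0])))
# scene: seat/tip check
sc=d["scene"]; print(proj(sc,[[594.7,-203.5,70],[594.7,-203.5,40]]))
E
```

```text
132.3 40.2921828646699 [ 593.04286262 -202.47881743  132.29071101] 105.10545658063104
 bore back 24.86463351831271 [ 593.57428243 -202.26270954   98.3055734 ]
133.8 39.80967219156672 [ 592.44286262 -202.62881743  133.79071101] 105.29298768598576
 bore back 24.671643642043776 [ 592.77428243 -202.46270954   99.8055734 ]
135.3 39.3711823546106 [ 591.84286262 -202.82881743  135.29071101] 105.16577360804618
 bore back 24.452402744924694 [ 592.02428243 -202.66270954  101.3055734 ]
[ 581.4 -224.   133.4]
[ 577.1 -208.   133.1]
[ 572.3 -192.3  134.3]
[ 605.3 -200.4  131.6]
15.281355243383556
[[252.89005822 189.70532519]
 [253.46581893 204.33496673]]
```

Call:
{"name": "step_arm", "arguments": {"series": [[20,[1.7,-1,0],0],[20,[1.7,-1,-10],0],[20,[1.7,-1,-20],0],[20,[1.7,-1,-28],0],[20,[1.7,-1,-35],0],[20,[1.7,-1,-38],0],[20,[1.7,-1,-38],0]]}}

```text
time: 8.7
tool_pos: [595.6, -204.7, 43.4]
eef_rot: [[-0.001, -0.262, 0.965], [0.0, 0.965, 0.262], [-1.0, 0.001, -0.001]]
contact_force: [-0.5, 1.0, -2.1]
finger_gap: 0.455
```

```bash
python3 - <<'E'
from station import bot
from h import *
import pickle
d={n:bot.read_camera(n) for n in("wrist","scene")}; s=bot.sense()
print(s["tool_pos"],s["contact_force"],s["moment"],s["finger_gap"])
crop(d["wrist"],225,205,110,80,6,"pics/a.png")
crop(d["scene"],200,140,100,80,6,"pics/b.png")
a=cv2.imread("pics/a.png");b=cv2.imread("pics/b.png");cv2.imwrite("pics/w8.png",cv2.resize(np.hstack([a,b]),(800,305)))
E
```

```text
[ 596.2194677  -204.95502579   44.2995715 ] [ 0.3919725  -0.71779036 -1.82041438] [ 0.04992938 -0.01510244  0.02335595] 0.45745542025199
```

View pics/w8.png

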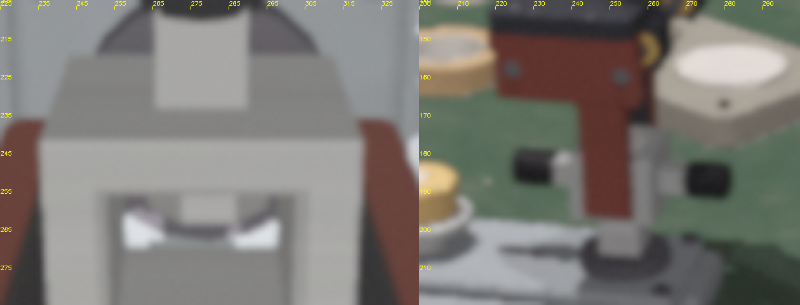

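```bash
python3 - <<'E'
from station import bot
from h import *
s=bot.sense(); print(s["tool_pos"],s["contact_force"])
w=bot.read_camera("wrist"); s=bot.sense(); print(s["tool_pos"])
crop(w,240,240,70,50,11,"pics/w9.png")
# predicted projections for seat & spindle features
u=np.radians(15.1); ex=np.array([np.cos(u),np.sin(u),0]);ey=np.array([-ex[1],ex[0],0]);c0=np.array([594.7,-203.5,0])
for z,h in((40,10),(52,10),(70,4)):
    print(z,proj(w,[c0+h*a*ex+h*b*ey+[0,0,z] for a,b in((-1,-1),(-1,1),(1,1),(1,-1))]).round(1).tolist())
E
```

```text
[ 596.2194677  -204.95502579   44.2995715 ] [ 0.3919725  -0.71779036 -1.82041438]
[ 596.32721196 -204.95472029   44.46567788]
40 [[265.2, 222.1], [295.7, 222.1], [295.2, 250.2], [265.5, 250.2]]
52 [[264.4, 228.3], [296.8, 228.3], [296.2, 257.9], [264.8, 257.9]]
70 [[273.8, 249.1], [288.0, 249.1], [287.8, 262.0], [273.9, 262.0]]
```

View pics/w9.png

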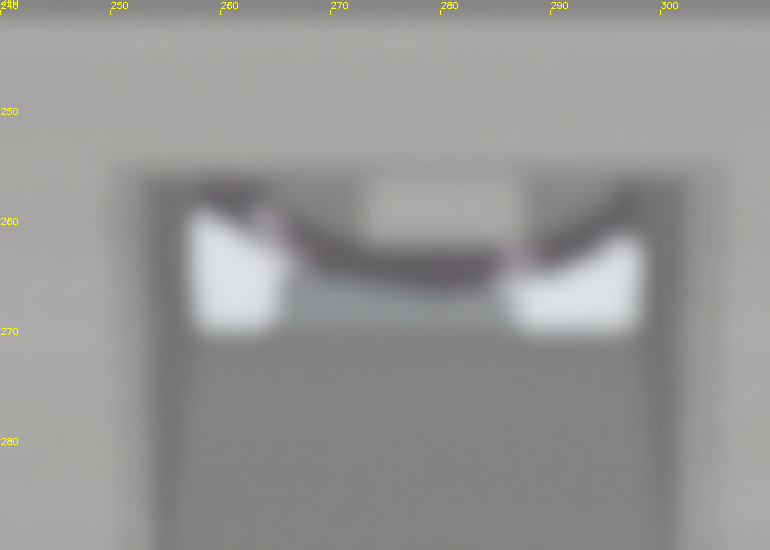

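```bash
python3 - <<'E'
from station import bot
from h import *
w=bot.read_camera("wrist"); s=bot.sense(); print(s["tool_pos"]); z=s["tool_pos"][2]+17.7
u=np.radians(15.1); ex=np.array([np.cos(u),np.sin(u),0])
print("bore",onz(w,277.2,269.3,z)-12*ex,"spindle",onz(w,279.8,261.6,70)-4*ex)
E
```

```text
[ 596.3591573  -204.97559988   44.59361106]
bore [ 596.11432843 -205.3260541    62.3       ] spindle [ 594.83810948 -204.14201803   70.        ]
```

Call:
{"name": "step_arm", "arguments": {"series": [[20,[-1.3,1.2,0],0],[20,[-1.3,1.2,-4],0],[20,[-1.3,1.2,-8],0],[20,[-1.3,1.2,-12],0],[20,[-1.3,1.2,-16],0],[20,[-1.3,1.2,-18],0],[20,[-1.3,1.2,-18],0]]}}

```text
time: 9.6
tool_pos: [594.5, -203.5, 25.7]
eef_rot: [[-0.001, -0.262, 0.965], [0.0, 0.965, 0.262], [-1.0, 0.001, -0.001]]
contact_force: [-0.1, -0.2, -2.8]
finger_gap: 0.453
```

Call:
{"name": "step_arm", "arguments": {"series": [[20,[0,0,-1],0],[20,[0,0,-2],0],[20,[0,0,-3],0],[20,[0,0,-3],0]]}}

```text
time: 10.0
tool_pos: [594.7, -203.6, 23.1]
eef_rot: [[-0.0, -0.262, 0.965], [0.0, 0.965, 0.262], [-1.0, 0.0, -0.0]]
contact_force: [0.7, -0.0, -2.3]
finger_gap: 0.454
```

Call:
{"name": "step_arm", "arguments": {"series": [[20,[0,0,-0.5],0],[20,[0,0,-1],0],[20,[0,0,-1],0]]}}

```text
time: 10.3
tool_pos: [594.8, -203.7, 22.3]
eef_rot: [[0.0, -0.262, 0.965], [-0.0, 0.965, 0.262], [-1.0, -0.0, 0.0]]
contact_force: [0.1, 0.0, -0.9]
finger_gap: 0.452
```

```bash
python3 - <<'E'
from station import bot
from h import *
d={n:bot.read_camera(n) for n in("wrist","scene")}; s=bot.sense()
print(s["tool_pos"],s["contact_force"],s["moment"],s["finger_gap"])
crop(d["wrist"],240,240,70,50,8,"pics/a.png")
crop(d["scene"],210,160,90,60,8,"pics/b.png")
a=cv2.imread("pics/a.png");b=cv2.imread("pics/b.png");a=cv2.copyMakeBorder(a,0,0,0,b.shape[1]-a.shape[1],0);cv2.imwrite("pics/w10.png",cv2.resize(np.vstack([a,b]),None,fx=.65,fy=.65))
E
```

```text
[ 594.83937877 -203.69191211   22.32961182] [ 0.01621179 -0.78963823 -0.55783893] [0.12528635 0.03956314 0.03336857] 0.44648571971377027
```

View pics/w10.png

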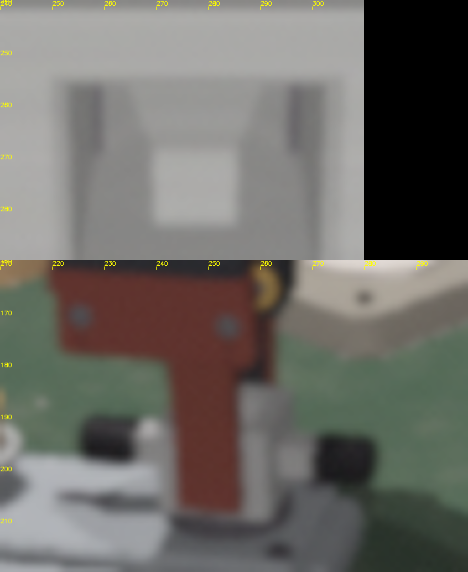

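Spindle is inside the bore and the weight has come off the wrist (Fz −2 → −0.6). One more small step, then release.

Call:
{"name": "step_arm", "arguments": {"series": [[20,[0,0,-0.6],0],[20,[0,0,-0.6],0]]}}

```text
time: 10.6
tool_pos: [594.8, -203.7, 22.3]
eef_rot: [[0.0, -0.262, 0.965], [-0.0, 0.965, 0.262], [-1.0, -0.0, 0.0]]
contact_force: [-1.7, 0.4, 5.0]
finger_gap: 0.456
```

Call:
{"name": "step_arm", "arguments": {"series": [[60,[0,0,0],0],[60,[0,0,0],0],[60,[0,0,0],0],[60,[0,0,0],0],[60,[0,0,0],0]]}}

```text
time: 11.1
tool_pos: [594.8, -203.6, 21.5]
eef_rot: [[-0.0, -0.262, 0.965], [0.0, 0.965, 0.262], [-1.0, 0.0, -0.0]]
contact_force: [1.6, 0.8, 0.2]
finger_gap: 0.685
```

Call:
{"name": "step_arm", "arguments": {"series": [[60,[0,0,15],0],[60,[0,0,40],0],[60,[0,0,80],0],[60,[0,0,120],0],[60,[0,0,120],0],[60,[0,0,120],0]]}}

```text
time: 11.7
tool_pos: [595.5, -203.9, 143.6]
eef_rot: [[0.003, -0.262, 0.965], [-0.001, 0.965, 0.262], [-1.0, -0.002, 0.003]]
contact_force: [1.1, -0.0, -0.8]
finger_gap: 0.683
```

Call:
{"name": "step_arm", "arguments": {"series": [[60,[-40,40,20],0],[60,[-70,70,20],0],[60,[-100,100,20],0],[60,[-100,130,20],0],[60,[-100,150,20],0],[60,[-100,150,20],0]]}}

```text
time: 12.3
tool_pos: [493.4, -51.7, 160.7]
eef_rot: [[-0.002, -0.265, 0.964], [0.001, 0.964, 0.265], [-1.0, 0.001, -0.002]]
contact_force: [-0.1, -0.6, 0.2]
finger_gap: 0.679
```

```bash
python3 - <<'E'
from station import bot
from h import *
import pickle
d={n:bot.read_camera(n) for n in("wrist","scene","top")}; s=bot.sense();pickle.dump((d,s),open("c9.pkl","wb"))
print(s["time"],s["tool_pos"],s["contact_force"],s["finger_gap"])
for n in d: cv2.imwrite(f"pics/{n}9.png",cv2.cvtColor(d[n]["color"],cv2.COLOR_RGB2BGR))
crop(d["scene"],170,160,120,80,6,"pics/s9.png")
crop(d["top"],240,120,70,90,6,"pics/t9.png")
E
```

```text
12.45 [494.41659691 -54.00726672 161.00497089] [ 0.58187669 -0.18660709  0.63152159] 0.6889403091225081
```

View pics/s9.png

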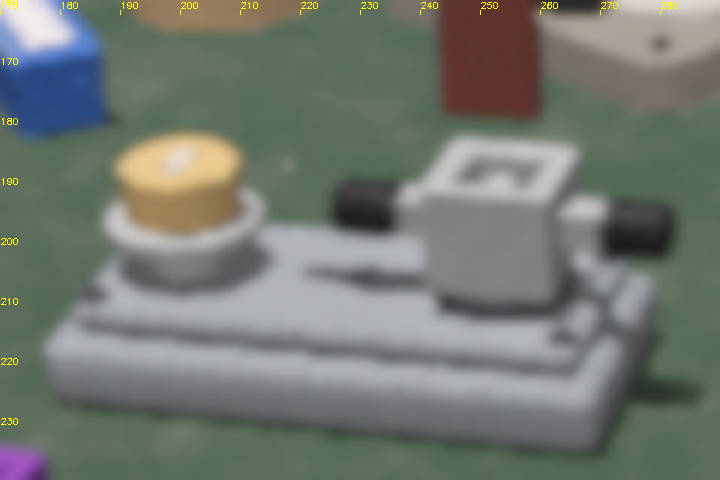

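View pics/top9.png

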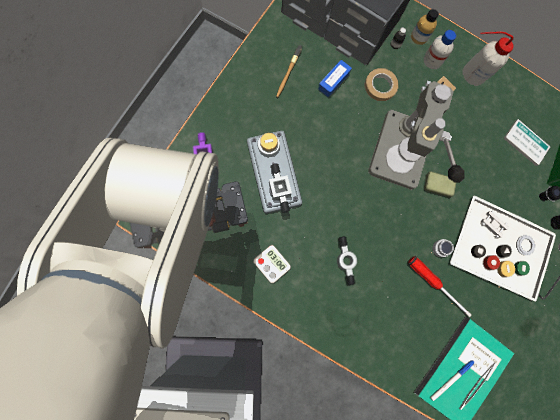

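View pics/wrist9.png

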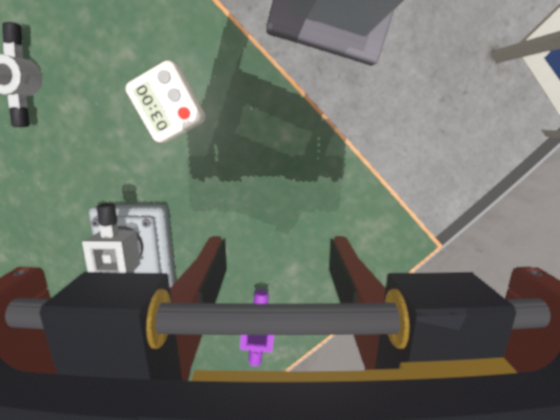

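```bash
python3 - <<'E'
from h import *
import pickle
d,s=pickle.load(open("c9.pkl","rb"))
crop(d["top"],255,165,50,60,10,"pics/t10.png")
c0=np.array([594.8,-203.6,0]);u=np.radians(15.1); ex=np.array([np.cos(u),np.sin(u),0]);ey=np.array([-ex[1],ex[0],0])
for n in("top","scene","wrist"):
    c=d[n];T=c["pose"];o=[]
    for a,b in((16,16),(16,-16),(-16,16),(-16,-16),(16,0),(-16,0),(0,16),(0,-16)):
        uv=proj(c,c0+a*ex+b*ey+[0,0,74])[0].round().astype(int)
        z=c["depth"][uv[1],uv[0]]; o.append((T[:3,:3]@(ray(c,*uv)*z)+T[:3,3])[2].round(1))
    print(n,o)
E
```

```text
top [np.float64(75.4), np.float64(75.2), np.float64(76.2), np.float64(74.7), np.float64(73.8), np.float64(74.0), np.float64(72.8), np.float64(71.5)]
scene [np.float64(73.0), np.float64(72.0), np.float64(73.6), np.float64(74.1), np.float64(72.8), np.float64(73.3), np.float64(74.2), np.float64(73.2)]
wrist [np.float64(271.5), np.float64(269.8), np.float64(73.7), np.float64(74.5), np.float64(272.0), np.float64(74.0), np.float64(74.3), np.float64(73.8)]
```

View pics/t10.png

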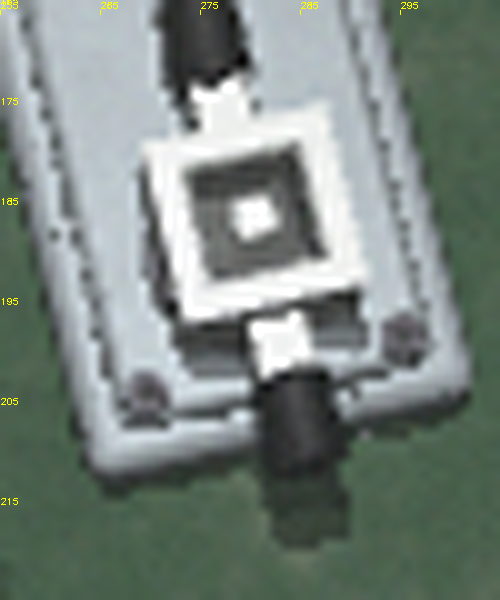

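Hub top measures about 74 mm (40 + 34), level, with the spindle tip centred in the bore at top-view (280,186). It is fully home, so I'm handing in.

```bash
python3 - <<'E'
from station import bot
print(bot.finish_job())
E
```

```text
the job is handed in; nothing more can be done
None
```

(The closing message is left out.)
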